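Close the leaning sample bottle and start the mixer

TASK

The orange cap of the sample bottle leaning in the bottle mixer is only loosely on: screw it clockwise until it is fully home. Then start the mixer at its control box: push the selector in, turn it clockwise from the grey mark to the green mark (not on to the red one), and let it spring back out. Leave the other things on the table where they are.

Things in the scene. Friction and masses are not known exactly. Their poses are not given: they have to be found in the camera images.
- mixer: Bottle mixer, fixed: white and light blue base 160 (x) x 170 (y) x 59 mm high, origin at the centre of its underside; front (-x, yaw within 0.35 rad) towards the robot. Grey cradle cheeks reach 130 mm height. A white bottle (68 mm thick, 130 mm long) is clamped in it, unable to move or turn, its mouth leaning 0.45 rad (26 degrees) from vertical towards the mixer's front.
- cap_top (a point): Centre of the flat top of the orange ribbed screw cap, about 0.21 m up. z points out of the cap along the bottle's axis; x and y turn with the cap (a white line on the top runs along x). The cap is a cylinder 50 mm in diameter, 36 mm high below this point, free to grip all round; below its rim, after a neck gap of 0 to 9 mm, the wider shoulder of the bottle begins.
- cap (a joint): Turning of the cap, rad, growing as it is screwed on (clockwise seen from above the cap). Starts at 0 to 2.5; 9.0 is fully home at a hard stop, so 1.0 to 1.4 turns remain. It moves 6 mm towards the bottle per turn (8.6 mm in all: the gap under it closes). It stays where it is left, has about 0.12 N m of friction and cannot come off.
- control: The mixer's control box, fixed: white and light blue, 150 x 150 x 60 mm high, origin at the centre of its underside, z up. The selector is on its top; 58 mm from the selector's axis (the box's centre) lie three round marks: grey (1.047 rad anticlockwise from the box's x axis), green (along its x axis) and red (1.047 rad clockwise).
- dial_top (a point): Centre of the top of the selector's black grip bar, 108 mm above the table when out, on the selector's vertical axis. x is along the bar towards the white pointer line. The bar is 68 mm long, 16 mm wide and 36 mm high below this point, and stands on a grey disc 70 mm across and 12 mm thick that moves with it.
- dial (a joint): Selector angle in rad, growing clockwise seen from above: 0 = pointer at grey mark (start), 1.047 = green, 2.094 = red. Locked within about 0.09 rad of each mark while the selector is out; turns freely while pushed in.
- dial_push (a joint): How far the selector is pushed in, m: 0 = out, 0.010 = fully in. A spring presses it out with 3 N at the start of the travel and 8 N at the end. It must be in by at least 7 mm to turn; between marks it cannot spring out.
- jar: Bystander: small clear jar with a red lid, 44 mm across, 56 mm high, standing between the mixer and the control box; origin at the underside.
- rack: Bystander: black tube rack with orange-capped tubes near the robot, 75 x 155 x 84 mm high; origin at the underside.
- phone: Bystander: black phone lying near the robot, 75 x 155 x 10 mm; origin at the underside.
- tipbox: Bystander: teal pipette tip box at the back, 85 x 125 x 75 mm; origin at the underside.
- pipette: Bystander: white and blue pipette lying at the back, 235 mm long, 26 mm high; origin at the underside.
- shaker: Bystander: pink drinking bottle at the back, 78 mm across, 140 mm high; origin at the underside.
- tape: Bystander: blue tape ring lying at the back, 84 mm across, 22 mm high; origin at the underside.

How it is judged:
On the way, in this order (a step that is already met when the one before it is completed fails the run):
1. the cap is screwed fully home (within 0.3 rad of its stop) (value of joint cap above 8.7 rad), for 0.2 s.
2. the selector is pushed in and on its way to the green mark (value of joint dial_push above 0.0065 m and value of joint dial above 0.3 rad).
3. the selector stands at the green mark and has sprung out (value of joint dial between 0.9 and 1.2 rad and value of joint dial_push below 0.002 m), for 0.2 s.
At the end, for the whole second after the job is handed in: The cap is within 0.3 rad of fully home, and the selector points at the green mark (within 0.15 rad) and is fully out (within 2 mm) (all of step 3 and value of joint cap above 8.7 rad); the robot touches nothing.
It fails at once if the selector is forced round without being pushed in (value of joint dial between 0.25 and 0.8 rad and value of joint dial_push below 0.005 m).
It fails at once if the selector is turned on towards the red mark (value of joint dial above 1.6 rad).
It fails at once if a bystander is moved more than 40 mm (distance of any of jar, rack, phone, tipbox, pipette, shaker, tape from where it was at the start of the episode above 0.04 m).
It fails at once if a standing bystander is tipped over (angle between any of jar, shaker, rack, tipbox's own z axis and vertical above 0.6 rad).
It also fails if it takes over 72 s, if anything falls off the work surface, if the arm or the gripper's body presses on something with over 40 N, if the wrist force passes 120 N, or if a joint passes its speed limit or range.

ROBOT

A 7-joint arm with a two-finger parallel gripper is mounted at the origin on the work surface. World frame = base frame: x ahead of the robot, y to its left, z up, the work surface at z = 0. Lengths are in m, angles in rad, forces in N, time in s.
With the tool pointing down it reaches from about 0.425 to 0.925 m from the base axis. Payload 6.8 kg.
Tool frame: the origin (TCP) lies between the finger pads; the fingertips stand 19 mm ahead of it and the grasp point (between the pads) is the TCP; z points along the fingers, y is the line along which they close (so a half turn about z gives the same grasp; the last joint's range is limited). The gripper opens to 85 mm and grips with 20 to 120 N. Pads are 22 mm wide; open, the fingers measure 114 mm over their backs; the gripper's body (76 mm by 85 mm) begins 54 mm behind the grasp point. The pads swing forward as they close: fully open they stand 13 mm farther back than shut.
Start: joints at [-1.386, 0.477, 0.022, 1.555, -0.011, 1.109, -0.083], TCP at [0.195, 0.646, 0.25] pointing down, gripper open.
Joint ranges: [-2.96, 2.96], [-0.34, 2.1], [-1.41, 1.46], [0.24, 2.44], [-1.37, 4.51], [0.17, 1.92], [-2.96, 2.96]. Speed limits (rad/s): [2.39, 2.39, 3.14, 3.14, 3.14, 3.14, 3.14].

INTERFACE

Orientations are given as a rotation vector (axis times angle).
In Python, from bench import ctrl, vision, observe gives the robot as it stands (ctrl), with the cameras (vision) and the readings as plain functions.
- The arm moves only by the shell command python3 steer.py 'ROWS' [OPENING] [FORCE]. ROWS is one flat JSON list of numbers that holds 1 to 12 rows one after another, with no inner brackets; each row has 4 numbers: dx, dy, dz in m, then a turn about the tool's z in rad; each row shifts and turns the commanded pose from where the row before left it, along the tool's axes as they then stand; what a row does not reach is not made up. A row lasts 1/12 s, in which the tool goes at most 0.0417 m and 0.125 rad, less where a joint would pass 70% of its speed; a pose out of reach is approached as far as the arm can. OPENING is the opening from 0.0 (shut) to 1.0 (fully open), set as the command begins (- or left out keeps the last). The fingers move at their own pace and stop on an object; FORCE is the grip in N (left out, the last holds). Time passes only in rows, so rows that do not move let the fingers close. It prints the time, the measured TCP pose, the force, the opening and the grip force at its end. Input that does not fit is refused with a message, and nothing moves.
- observe(): the state, without advancing time (a new reading comes with each control period).
- vision.get_image(name): name is "scene" or "side" or "wrist"; returns the picture (400x640x3 uint8, red, green, blue); there is no depth.
- vision.get_calibration(name): a dict with "fx", "fy", "cx", "cy" (pixels), "D" ([k1, k2, p1, p2, k3] as OpenCV has them; the pictures are not rectified), "R" (3x3) and "t" (3): a world point X has camera coordinates R X + t; the wrist camera has in their place "hand_eye" (4x4, takes a point from camera to tool coordinates, whose origin is the TCP and whose axes are the flange's). Camera axes: x right, y down, z forward; pixel columns grow to the right and rows downward; lengths in m; the calibration is good to about 2 mm. A picture is of the moment at which its call begins: read the wrist's pose just before it. get_calibration takes no time and is no camera call.
- ctrl.finish_job(): hands the job in; it is judged then, once.
The state is a dict: "time_s": time; "q": joint angles; "dq": joint speeds; "joint_torque": joint torques, N m; "position": TCP position; "tcp_rot": TCP orientation; "contact_force": force on the tool from outside, world axes, zero at the start; "wrist_torque": the same for the moment, N m; "finger_gap": opening from 0.0 (shut) to 1.0 (fully open); "grip_force": force on a finger pad.
Only numpy, scipy, OpenCV 4.12 (cv2) and the standard library are available. Lean on these libraries where they do the work, as an engineer would, in place of code of your own. Each camera call takes 0.05 s, during which the arm holds its last target. There are 200 camera calls.

## Working session

There is one attempt and no reset: what is moved stays moved. The work goes in short steps, Python scripts to look and compute and a shell command to move; the robot and the scene stay as the last step left them, time stands still between calls to the robot, and variables do not carry over. Pictures are saved under pics/ and viewed, at most 10 in all, crops included, and the job is handed in when it is done.

```bash
ls; mkdir -p pics
python3 - <<'E'
from bench import ctrl, vision, observe
import cv2,numpy as np
s=observe();print(s)
a=vision.get_image("scene");b=vision.get_image("side")
cv2.imwrite("pics/scene0.png",a[...,::-1]);cv2.imwrite("pics/side0.png",b[...,::-1])
for n in("scene","side","wrist"):print(n,vision.get_calibration(n))
E
```

```text
bench.py
pics
steer.py
{'time_s': 0.0, 'q': array([-1.38608868,  0.47781844,  0.02235542,  1.55646196, -0.01150869,
        1.10928308, -0.08310603]), 'dq': array([ 0.00148593, -0.00095109, -0.00057197,  0.0005727 , -0.00087492,
        0.00108755, -0.00052024]), 'joint_torque': array([-2.69956900e-05, -5.96456265e+01,  1.60804544e+00, -2.81197643e+01,
        1.24830566e-02,  9.20785853e-03, -2.09888026e-05]), 'position': array([0.19469067, 0.64572927, 0.24930924]), 'tcp_rot': array([-4.58284026e-01, -3.10785140e+00,  2.88653525e-03]), 'contact_force': array([-0.6292911 ,  0.59086385,  0.59144349]), 'wrist_torque': array([-0.01005154,  0.02103775, -0.02090177]), 'grip_force': 0.0, 'finger_gap': 1.0007003375331065}
scene {'fx': 382.6852465008978, 'fy': 382.6852465008978, 'cx': 315.02988469430284, 'cy': 201.43064259028736, 'D': array([0.02037781, 0.        , 0.        , 0.        , 0.        ]), 'R': array([[ 0.75591354,  0.65463369, -0.00703275],
       [ 0.56750617, -0.66058642, -0.49148991],
       [-0.32639159,  0.36753274, -0.87085487]]), 't': array([-0.39768183, -0.23443124,  1.
[... 243 characters left out ...]
01287016],
       [-0.13152538,  0.63325562, -0.76268499],
       [ 0.17455012, -0.7425539 , -0.64664207]]), 't': array([0.55528917, 0.18030845, 0.96960178])}
wrist {'fx': 281.1701568384072, 'fy': 281.1701568384072, 'cx': 323.42750798863824, 'cy': 199.49341084769205, 'D': array([-0.00431336,  0.        ,  0.        ,  0.        ,  0.        ]), 'hand_eye': array([[ 2.21324917e-04, -9.47200658e-01, -3.20641333e-01,
         8.22871519e-02],
       [ 9.99999941e-01,  2.93987380e-04, -1.78205771e-04,
         4.60831914e-04],
       [ 2.63061129e-04, -3.20641274e-01,  9.47200667e-01,
        -1.23447090e-01],
       [ 0.00000000e+00,  0.00000000e+00,  0.00000000e+00,
         1.00000000e+00]])}
```

View pics/scene0.png

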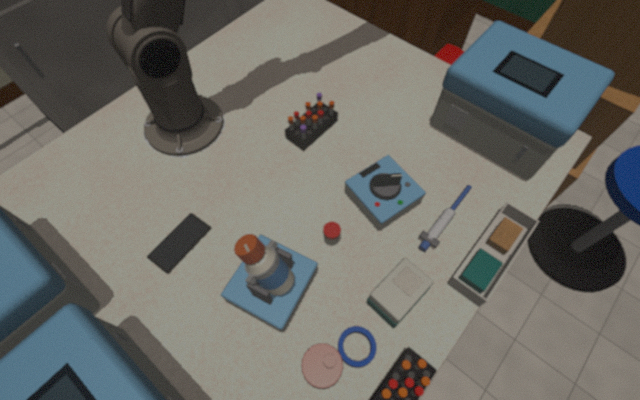

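View pics/side0.png

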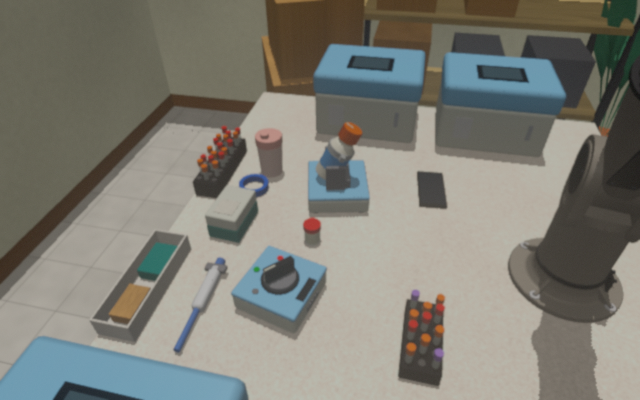

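```bash
cat > h.py <<'E'
import cv2,numpy as np
from scipy.spatial.transform import Rotation as Ro
from bench import ctrl, vision, observe
def cam(n,s=None):
    c=vision.get_calibration(n);K=np.array([[c['fx'],0,c['cx']],[0,c['fy'],c['cy']],[0,0,1]])
    if n!='wrist': return K,c['D'],np.array(c['R']),np.array(c['t'])
    T=np.eye(4);T[:3,:3]=Ro.from_rotvec(s['tcp_rot']).as_matrix();T[:3,3]=s['position']
    M=np.linalg.inv(T@c['hand_eye']);return K,c['D'],M[:3,:3],M[:3,3]
def rays(C,px):
    K,D,R,t=C;u=cv2.undistortPoints(np.array(px,float).reshape(-1,1,2),K,D)[:,0]
    d=np.c_[u,np.ones(len(u))]@R;return -R.T@t,d/np.linalg.norm(d,axis=1)[:,None]
def plane(C,px,z):
    o,d=rays(C,px);return o+d*((z-o[2])/d[:,2])[:,None]
def tri(Cs,pxs):
    A=np.zeros((3,3));b=np.zeros(3);L=[]
    for C,p in zip(Cs,pxs):
        o,d=rays(C,[p]);P=np.eye(3)-np.outer(d[0],d[0]);A+=P;b+=P@o;L.append((P,o))
    x=np.linalg.solve(A,b);return x,[round(1000*np.linalg.norm(P@(x-o)),1) for P,o in L]
def proj(C,X):
    K,D,R,t=C;return cv2.projectPoints(np.array(X,float).reshape(-1,1,3),cv2.Rodrigues(R)[0],t,K,D)[0][:,0]
def blob(m,roi):
    x0,y0,x1,y1=roi;k=np.zeros_like(m);k[y0:y1,x0:x1]=m[y0:y1,x0:x1]
    n,l,st,ce=cv2.connectedComponentsWithStats(k);i=1+np.argmax(st[1:,4]);return (l==i).astype(np.uint8),ce[i],st[i]
def mask(im,lo,hi): return cv2.inRange(cv2.cvtColor(im,cv2.COLOR_RGB2HSV),lo,hi)
E
python3 - <<'E'
from h import *
im={n:cv2.imread(f"pics/{n}0.png")[...,::-1].copy() for n in("scene","side")}
C={n:cam(n) for n in im}
roi={"cap":{"scene":(225,225,280,270),"side":(330,115,370,150)},"mix":{"scene":(210,220,325,335),"side":(295,155,375,215)},"ctl":{"scene":(335,145,435,240),"side":(225,240,335,335)}}
P=[]
for n in im:
    m,c,st=blob(mask(im[n],(3,130,60),(16,255,255)),roi["cap"][n]);P.append(c);print(n,"cap",c,st)
    for k,z in(("mix",.059),("ctl",.06)):
        m,c,st=blob(mask(im[n],(92,70,60),(115,255,255)),roi[k][n])
        ct=max(cv2.findContours(m,0,2)[0],key=len)[:,0]
        w=plane(C[n],ct,z)[:,:2].astype(np.float32)
        print(n,k,st,cv2.minAreaRect(w))
print(tri(list(C.values()),P))
# selector: dark, marks
for n in im:
    for name,(lo,hi) in {"green":((50,120,40),(85,255,255)),"red":((170,120,60),(180,255,255))}.items():
        try:
            m,c,st=blob(mask(im[n],lo,hi),roi["ctl"][n]);print(n,name,c,st[4],plane(C[n],[c],.06))
        except Exception as e:print(n,name,e)
    k=roi["ctl"][n];
E
```

```text
scene cap [249.03984064 248.30876494] [235 235  29  28 502]
scene mix [ 222  245   95   84 2437] ((0.554664134979248, -0.1873086392879486), (0.15651537477970123, 0.16549137234687805), 13.14876937866211)
scene ctl [ 346  156   79   67 1860] ((0.6082625389099121, 0.17715239524841309), (0.14566263556480408, 0.14628306031227112), 76.27120971679688)
side cap [349.66037736 132.77987421] [339 123  23  21 318]
side mix [ 309  161   60   39 1296] ((0.5504332184791565, -0.1798505187034607), (0.1522763967514038, 0.16614936292171478), 13.336742401123047)
side ctl [ 232  247   94   74 2561] ((0.6049578189849854, 0.18488755822181702), (0.1471012383699417, 0.14677372574806213), 76.11341094970703)
(array([ 0.52377027, -0.19279527,  0.19978278]), [np.float64(0.1), np.float64(0.1)])
scene green [399.63636364 201.90909091] 11 [[0.66215952 0.1675172  0.06      ]]
scene red [375.33333333 203.33333333] 3 [[0.61850045 0.12461305 0.06      ]]
side green [255.95 268.9 ] 20 [[0.66380647 0.165912   0.06      ]]
side red [278.75 256.75] 4 [[0.62566073 0.12231153 0.06      ]]
```

The cap, mixer (yaw about 0.23) and control box (yaw about -0.24) are located. The tool can only point down, so I'll screw the cap in short strokes with the fingers closing across the tilt plane. First I'll turn, lift and travel to hover over the cap.

```bash
python3 steer.py '[0,0,-0.01,0.125,0,0,-0.01,0.125,0,0,-0.01,0.125,0,0,-0.01,0.125,0,0,-0.01,0.125,0,0,-0.01,0.125,0,0,-0.01,0.125,0,0,0,0.125,0,0,0,0.125,0,0,0,0.125,0,0,0,0.125]' 1.0 40
python3 steer.py '[0,0,0,0.125,0,0,0,0.125,0,0,0,0.125,0,0,0,0.125,0,0,0,0.125,0,0,0,0.125,0,0,0,0.125,0,0,0,0.125,0,0,0,0.125,0,0,0,0.125]'
python3 steer.py '[0.018,0.036,0,0,0.018,0.036,0,0,0.018,0.036,0,0,0.018,0.036,0,0,0.018,0.036,0,0,0.018,0.036,0,0,0.018,0.036,0,0,0.018,0.036,0,0,0.018,0.036,0,0,0.018,0.036,0,0,0.018,0.036,0,0,0.018,0.036,0,0]'
python3 -c "
from h import *
s=observe();R=Ro.from_rotvec(s['tcp_rot']).as_matrix()
print(s['q'].round(2),R.round(3).tolist(),(R.T@(np.array([.524,-.193,.32])-s['position'])).round(3))"
```

```text
time_s: 1.02
position: [0.1947, 0.646, 0.3198]
tcp_rot: [2.333, 2.104, -0.001]
contact_force: [-0.0, -0.2, -0.7]
finger_gap: 1.0
grip_force: 0.0
time_s: 1.85
position: [0.1946, 0.646, 0.3198]
tcp_rot: [3.122, 0.341, -0.001]
contact_force: [0.6, -0.3, 0.9]
finger_gap: 1.005
grip_force: 0.0
time_s: 2.85
position: [0.5019, 0.2713, 0.3202]
tcp_rot: [-3.122, -0.351, 0.001]
contact_force: [0.4, 0.4, 0.1]
finger_gap: 1.003
grip_force: 0.0
[-1.21  0.29  0.76  1.76 -0.22  1.17 -1.73] [[0.975, 0.222, -0.001], [0.222, -0.975, 0.0], [-0.0, -0.0, -1.0]] [-0.082  0.458  0.   ]
```

```bash
python3 steer.py '[-0.007,0.038,0,0,-0.007,0.038,0,0,-0.007,0.038,0,0,-0.007,0.038,0,0,-0.007,0.038,0,0,-0.007,0.038,0,0,-0.007,0.038,0,0,-0.007,0.038,0,0,-0.007,0.038,0,0,-0.007,0.038,0,0,-0.007,0.038,0,0,-0.005,0.04,0,0]'
python3 steer.py '[0,0,0,0,0,0,0,0]'
python3 - <<'E'
from h import *
s=observe();im=vision.get_image("wrist");cv2.imwrite("pics/w1.png",im[...,::-1])
np.save("w1.npy",s,allow_pickle=True)
print(s['q'].round(2))
C=cam('wrist',s)
m,c,st=blob(mask(im,(3,130,60),(16,255,255)),(150,50,500,350));print(c,st)
n=np.array([-.4235,-.099,.9]);top=np.array([.5238,-.1928,.1998])+.018*n
print("pred top",top,proj(C,[top,top-.036*n]))
E
```

```text
time_s: 3.85
position: [0.5224, -0.1931, 0.3201]
tcp_rot: [-3.121, -0.352, 0.0]
contact_force: [-0.1, 0.2, 0.9]
finger_gap: 0.999
grip_force: 0.0
time_s: 4.02
position: [0.5219, -0.1951, 0.3201]
tcp_rot: [3.122, 0.34, -0.001]
contact_force: [-0.2, 0.4, -0.2]
finger_gap: 1.0
grip_force: 0.0
[-0.5   0.31  0.95  1.8  -0.27  1.17 -0.83]
[329.87313433 176.14365672] [312 164  36  29 536]
pred top [ 0.516177 -0.194582  0.216   ] [[321.55906128 211.8215799 ]
 [321.4960045  184.31290561]]
```

View pics/w1.png

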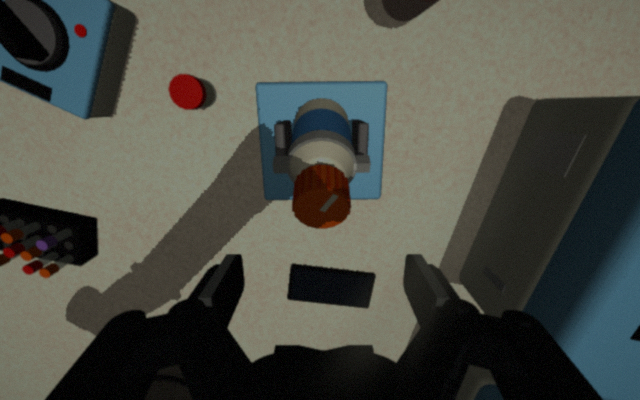

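The wrist view shows the cap at about (322,197), spanning columns 293–351, upright in the picture, so the tool's x axis matches the tilt plane. The jar is at (187,91) and the selector at the top left. I'll compare the cap's outline with the prediction in all views.

Run:
```python
from h import *
s=np.load("w1.npy",allow_pickle=True).item()
V={"scene":("scene0",(225,225,280,270)),"side":("side0",(330,115,370,150)),"wrist":("w1",(280,140,365,240))}
yaw=.228;lean=.45
n=np.array([-np.sin(lean)*np.cos(yaw),-np.sin(lean)*np.sin(yaw),np.cos(lean)])
e1=np.array([-np.sin(yaw),np.cos(yaw),0]);e2=np.cross(n,e1)
a=np.linspace(0,6.28,60)[:,None];mid=np.array([.5238,-.1928,.1998])
cyl=np.vstack([mid+k*n+.025*(np.cos(a)*e1+np.sin(a)*e2) for k in(.018,-.018)])
cs=[];Cs=[]
for k,(f,r) in V.items():
    im=cv2.imread(f"pics/{f}.png")[...,::-1].copy();C=cam(k,s)
    m,c,st=blob(mask(im,(0,150,25),(18,255,255)),r)
    p=proj(C,cyl);print(k,"seen",st[:4],"pred",np.r_[p.min(0),p.max(0)-p.min(0)].round(1))
    hull=cv2.moments(cv2.convexHull(p.astype(np.float32)));hc=np.array([hull['m10'],hull['m01']])/hull['m00']
    off=hc-proj(C,[mid])[0];cs.append(st[:2]+(st[2:4]-1)/2-((p.min(0)+p.max(0))/2-proj(C,[mid])[0]));Cs.append(C)
x,e=tri(Cs,cs);print("mid",x,e);print("top",x+.018*n,"rim",x-.018*n)
R=Ro.from_rotvec(s['tcp_rot']).as_matrix();print("tool delta to mid",R.T@(x-s['position']),"tool delta to top",R.T@(x+.018*n-s['position']))
```

```text
scene seen [236 235  22  21] pred [233.  232.6  31.8  31.6]
side seen [340 123  22  17] pred [337.5 120.7  24.5  24.1]
wrist seen [293 164  57  64] pred [292.6 163.4  57.8  66.8]
mid [ 0.52224276 -0.19201829  0.2059516 ] [np.float64(4.2), np.float64(0.4), np.float64(4.4)]
top [ 0.51461601 -0.19378796  0.22215965] rim [ 0.52986952 -0.19024862  0.18974355]
tool delta to mid [ 0.00115445 -0.00301992  0.11417301] tool delta to top [-0.0066902  -0.00291921  0.09797267]
```

```bash
python3 steer.py '[0.001,-0.002,0.01,0,0,0,0.01,-0.11,0,0,0.01,-0.11,0,0,0.015,-0.11,0,0,0.02,-0.11,0,0,0.02,-0.11,0,0,0.02,0,0,0,0,0]'
python3 steer.py '[0,0,0,0,0,0,0,0,0,0,0,0,0,0,0,0,0,0,0,0]' 0.0 40
python3 steer.py '[0,0,0,0.12,0,0,0,0.12,0,0,0,0.12,0,0,0.001,0.12]'
python3 -c "
from h import *
s=observe();print(s['wrist_torque'],s['finger_gap'],s['q'].round(2))
cv2.imwrite('pics/w2.png',vision.get_image('wrist')[...,::-1])"
```

```text
time_s: 4.73
position: [0.5216, -0.1859, 0.2112]
tcp_rot: [-2.903, -1.189, 0.008]
contact_force: [0.1, 0.6, -0.6]
finger_gap: 1.002
grip_force: 0.0
time_s: 5.15
position: [0.5244, -0.1891, 0.2169]
tcp_rot: [2.909, 1.186, 0.004]
contact_force: [-2.1, 2.4, 6.0]
finger_gap: 0.583
grip_force: 39.6
time_s: 5.48
position: [0.5252, -0.1905, 0.2165]
tcp_rot: [3.107, 0.451, 0.007]
contact_force: [-0.5, -1.1, 11.2]
finger_gap: 0.566
grip_force: 42.1
[0.56974787 0.31329472 0.58824334] 0.5664386814046221 [-0.43  0.43  0.87  1.92 -0.4   0.97 -0.66]
```

View pics/w2.png

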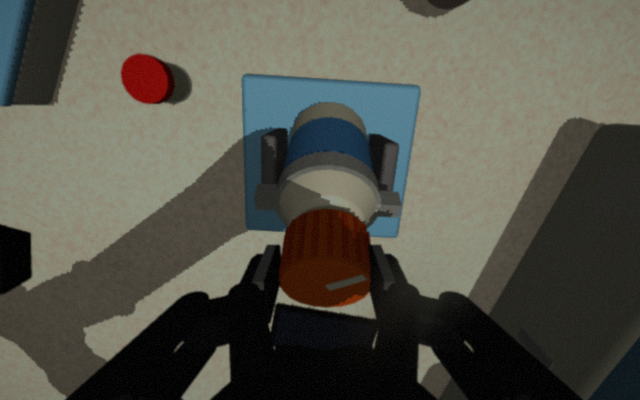

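The cap is in the grip and turning: its white line, now at (347,282), has swung clockwise by roughly the stroke. I'll continue with ratchet strokes.

```bash
python3 steer.py '[0,0,0,0.12,0,0,0,0.12,0,0,0,0.12,0,0,0,0.12,0,0,0,0.12]' | tail -5
python3 -c "
from h import *
s=observe();print(s['wrist_torque'])"
python3 steer.py '[0,0,0,0,0,0,0,0,0,0,0,-0.122,0,0,0,-0.122,0,0,0,-0.122,0,0,0,-0.122,0,0,0,-0.122,0,0,0,-0.122,0,0,0,-0.122,0,0,0,-0.122,0,0,0,-0.122,0,0,0,0]' 0.8 | tail -5
python3 steer.py '[0,0,0,0,0,0,0,0,0,0,0,0,0,0,0,0.122,0,0,0,0.122,0,0,0,0.122,0,0,0,0.122,0,0,0,0.122,0,0,0,0.122,0,0,0,0.122,0,0,0,0.122,0,0,0,0.122]' 0.0 40
python3 -c "
from h import *
s=observe();print(s['wrist_torque'],s['q'].round(2))
cv2.imwrite('pics/w3.png',vision.get_image('wrist')[...,::-1])"
```

```text
position: [0.5256, -0.1928, 0.217]
tcp_rot: [3.099, -0.487, 0.011]
contact_force: [1.8, -9.6, 5.0]
finger_gap: 0.565
grip_force: 56.6
[-0.57673259 -0.64695015  0.91075978]
position: [0.524, -0.1892, 0.2151]
tcp_rot: [-2.895, -1.219, -0.003]
contact_force: [-0.2, 0.1, 0.1]
finger_gap: 0.795
grip_force: 0.0
time_s: 7.95
position: [0.5239, -0.1925, 0.2163]
tcp_rot: [3.099, -0.494, 0.006]
contact_force: [-2.3, -6.9, 9.8]
finger_gap: 0.564
grip_force: 54.3
[-0.17427791  0.19482974  0.78448746] [-0.52  0.49  1.02  1.92 -0.5   1.   -1.16]
```

View pics/w3.png

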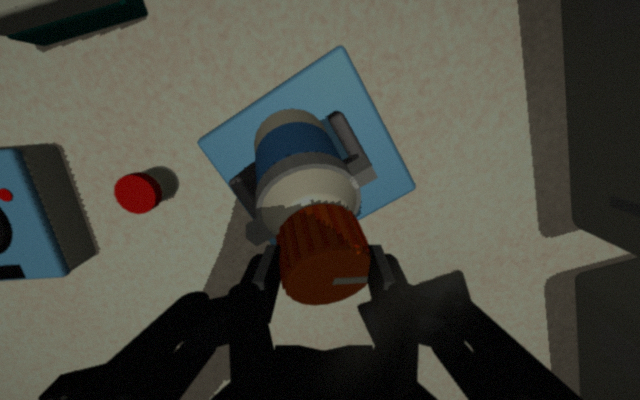

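```bash
cat >> h.py <<'E'
yaw=.228;lean=.45
N=np.array([-np.sin(lean)*np.cos(yaw),-np.sin(lean)*np.sin(yaw),np.cos(lean)])
E1=np.array([-np.sin(yaw),np.cos(yaw),0]);E2=np.cross(N,E1)
TOP=np.array([.5162,-.1946,.216])
def line(im,s):
    """cap line angle (clockwise positive from above), centre-offset in mm"""
    C=cam('wrist',s);hsv=cv2.cvtColor(im,cv2.COLOR_RGB2HSV)
    a=np.linspace(0,6.28,80)[:,None];pr=proj(C,TOP+.022*(np.cos(a)*E1+np.sin(a)*E2))
    k=np.zeros(im.shape[:2],np.uint8);cv2.fillConvexPoly(k,pr.astype(np.int32),255)
    m=((hsv[...,1]<130)&(hsv[...,2]>60)&(k>0)).astype(np.uint8)
    m,c,st=blob(m,(0,0,640,400));ys,xs=np.nonzero(m)
    o,d=rays(C,np.c_[xs,ys]);t=((TOP-o)@N)/(d@N);w=o+d*t[:,None]-TOP
    p=np.c_[w@E1,w@E2]*1e3;mu=p.mean(0)
    ang=-np.arctan2(mu[1],mu[0])
    return dict(ang=round(float(ang),2),mu=mu.round(1),n=len(xs))
def look(name):
    s=observe();im=vision.get_image('wrist');cv2.imwrite(f'pics/{name}.png',im[...,::-1])
    try:r=line(im,s)
    except Exception as e:r=e
    print(name,round(s['time_s'],2),r,'gap',round(s['finger_gap'],3),'grip',round(s['grip_force'],1),'F',s['contact_force'].round(1),'T',s['wrist_torque'].round(2))
E
python3 - <<'E'
from h import *
s=np.load("w1.npy",allow_pickle=True).item()
L=[('w1',s),('w2',dict(position=np.array([0.5252,-.1905,.2165]),tcp_rot=np.array([3.107,.451,.007]))),('w3',dict(position=np.array([.5239,-.1925,.2163]),tcp_rot=np.array([3.099,-.494,.006])))]
for f,s in L: print(f,line(cv2.imread(f"pics/{f}.png")[...,::-1].copy(),s))
E
python3 steer.py '[0,0,0,0]' | head -1; python3 -c "
from h import *
look('w4')"
python3 steer.py '[0,0,0,0,0,0,0,0,0,0,0,0]' 0.8 | head -1; python3 -c "
from h import *
look('w5')"
python3 steer.py '[0,0,0,-0.122,0,0,0,-0.122,0,0,0,-0.122,0,0,0,-0.122,0,0,0,-0.122,0,0,0,-0.122,0,0,0,-0.122,0,0,0,-0.122,0,0,0,-0.122,0,0,0,0]' | head -1; python3 -c "
from h import *
look('w6')"
```

```text
w1 {'ang': 2.33, 'mu': array([-1.9, -2. ]), 'n': 1}
w2 {'ang': -1.66, 'mu': array([-1.4, 15.1]), 'n': 265}
w3 {'ang': -1.06, 'mu': array([ 7.3, 12.8]), 'n': 407}
time_s: 8.08
w4 8.08 {'ang': -1.07, 'mu': array([ 7. , 12.9]), 'n': 417} gap 0.567 grip 54.4 F [-1.8 -7.3 10. ] T [-0.24  0.28  0.6 ]
time_s: 8.38
w5 8.38 {'ang': -1.25, 'mu': array([ 4.4, 13.2]), 'n': 426} gap 0.803 grip 0.0 F [0.  0.9 0.1] T [ 0.04 -0.01 -0.01]
time_s: 9.27
w6 9.27 {'ang': -2.05, 'mu': array([-6.3, 12.1]), 'n': 509} gap 0.8 grip 0.0 F [ 0.5 -0.1 -0.4] T [-0.02  0.01 -0.02]
```

Run:
```python
from h import *
I=[cv2.resize(cv2.imread(f"pics/w{i}.png")[150:330,220:430],None,fx=1.8,fy=1.8) for i in(4,5,6)]
b=np.hstack(I[:2]);c=np.hstack([I[2],np.zeros_like(I[2])])
o=cv2.resize(np.vstack([b,c]),None,fx=.9,fy=.9);cv2.imwrite("pics/cmp.png",o);print(o.shape)
```

```text
(583, 680, 3)
```

View pics/cmp.png

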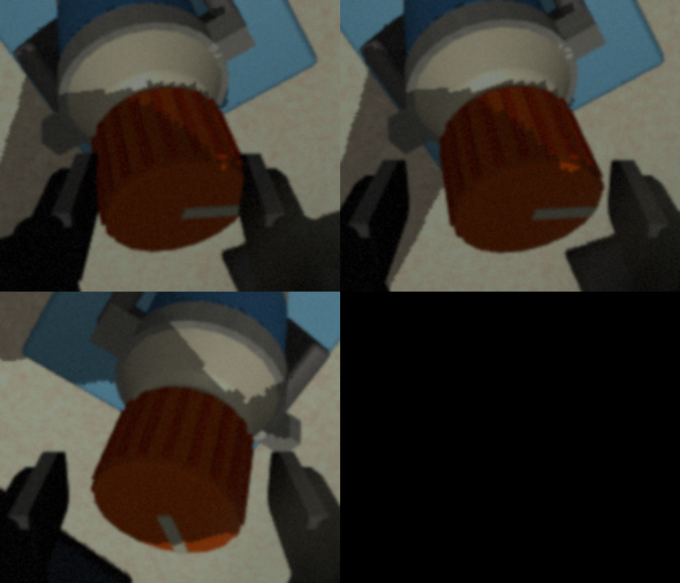

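The line is a spoke from the cap's centre to its rim. It pointed right in w4 and w5 and down in w6, so the cap stays put while the gripper returns. I'll fix the line mask by using the hull of the orange area, and track the next stroke.

```bash
cat >> h.py <<'E'
def line(im,s,dz=0):
    C=cam('wrist',s);hsv=cv2.cvtColor(im,cv2.COLOR_RGB2HSV)
    o,c,st=blob(((hsv[...,0]<18)&(hsv[...,1]>150)&(hsv[...,2]>25)).astype(np.uint8),(240,130,410,340))
    h=cv2.convexHull(max(cv2.findContours(o,0,2)[0],key=len));k=np.zeros_like(o);cv2.fillConvexPoly(k,h,1);k=cv2.erode(k,np.ones((5,5)))
    m,c,st=blob(((hsv[...,1]<135)&(hsv[...,2]>45)&(k>0)).astype(np.uint8),(0,0,640,400));ys,xs=np.nonzero(m)
    oo,d=rays(C,np.c_[xs,ys]);t=((TOP-oo)@N)/(d@N);w=oo+d*t[:,None]-TOP
    p=np.c_[w@E1,w@E2]*1e3;mu=p.mean(0);v=np.linalg.svd(p-mu)[2][0]
    v=v*np.sign(v@mu)
    return dict(ang=round(float(-np.arctan2(v[1],v[0])),2),ang_mu=round(float(-np.arctan2(mu[1],mu[0])),2),mu=mu.round(1),n=len(xs),px=c.round(0),top=proj(C,[TOP])[0].round(0))
E
cat > a.py <<'E'
from h import *
s=np.load("w1.npy",allow_pickle=True).item()
L=[('w1',s),('w2',dict(position=np.array([0.5252,-.1905,.2165]),tcp_rot=np.array([3.107,.451,.007]))),('w3',dict(position=np.array([.5239,-.1925,.2163]),tcp_rot=np.array([3.099,-.494,.006])))]
L+=[('w6',observe())]
for f,s in L: print(f,line(cv2.imread(f"pics/{f}.png")[...,::-1].copy(),s))
E
python3 a.py
python3 steer.py '[0,0,0,0,0,0,0,0,0,0,0,0,0,0,0,0.122,0,0,0,0.122,0,0,0,0.122,0,0,0,0.122]' 0.0 40 | sed -n 1,2p; python3 -c "
from h import *
look('w7')"
python3 steer.py '[0,0,0,0.122,0,0,0,0.122,0,0,0,0.122,0,0,0,0.122,0,0,0,0.122]' | sed -n 1,2p; python3 -c "
from h import *
look('w8')"
```

```text
w1 {'ang': 2.13, 'ang_mu': 2.08, 'mu': array([ -6.3, -11.3]), 'n': 120, 'px': array([329., 203.]), 'top': array([321., 212.])}
w2 {'ang': 2.52, 'ang_mu': 2.28, 'mu': array([ -9.1, -10.5]), 'n': 263, 'px': array([346., 282.]), 'top': array([326., 292.])}
w3 {'ang': -2.38, 'ang_mu': -2.95, 'mu': array([-9.2,  1.8]), 'n': 190, 'px': array([348., 280.]), 'top': array([332., 287.])}
w6 {'ang': -2.39, 'ang_mu': -2.73, 'mu': array([-4. ,  1.7]), 'n': 183, 'px': array([325., 298.]), 'top': array([321., 293.])}
time_s: 9.9
position: [0.5246, -0.1907, 0.2149]
w7 9.9 {'ang': -1.98, 'ang_mu': -2.5, 'mu': array([-2.7,  2. ]), 'n': 159, 'px': array([331., 294.]), 'top': array([326., 292.])} gap 0.569 grip 41.1 F [ 3.7 -2.8 -2.4] T [-0.16 -0.51  0.6 ]
time_s: 10.37
position: [0.5233, -0.1928, 0.2163]
w8 10.37 {'ang': -1.53, 'ang_mu': -2.13, 'mu': array([-1.6,  2.5]), 'n': 164, 'px': array([336., 286.]), 'top': array([332., 286.])} gap 0.567 grip 55.3 F [-3.1 -3.7  9.4] T [0.2  0.6  0.62]
```

The cap advances about 0.87 rad per stroke: the line angle went from 2.13 to 4.75 over three strokes. I'll do four more.

```bash
B() { python3 -c "
from h import *
look('$1')"; }
python3 steer.py '[0,0,0,0,0,0,0,0,0,0,0,-0.122,0,0,0,-0.122,0,0,0,-0.122,0,0,0,-0.122,0,0,0,-0.122,0,0,0,-0.122,0,0,0,-0.122,0,0,0,-0.122,0,0,0.001,-0.122,0,0,0,0]' 0.8 >/dev/null
python3 steer.py '[0,0,0,0,0,0,0,0,0,0,0,0,0,0,0,0.122,0,0,0,0.122,0,0,0,0.122,0,0,0,0.122,0,0,0,0.122,0,0,0,0.122,0,0,0,0.122,0,0,0,0.122,0,0,0,0.122]' 0.0 40 | sed -n 2p; B x1
python3 steer.py '[0,0,0,0,0,0,0,0,0,0,0,-0.122,0,0,0,-0.122,0,0,0,-0.122,0,0,0,-0.122,0,0,0,-0.122,0,0,0,-0.122,0,0,0,-0.122,0,0,0,-0.122,0,0,0,-0.122,0,0,0,0]' 0.8 >/dev/null
python3 steer.py '[0,0,0,0,0,0,0,0,0,0,0,0,0,0,0,0.122,0,0,0,0.122,0,0,0,0.122,0,0,0,0.122,0,0,0,0.122,0,0,0,0.122,0,0,0,0.122,0,0,0,0.122,0,0,0,0.122]' 0.0 40 | sed -n 2p; B x2
python3 steer.py '[0,0,0,0,0,0,0,0,0,0,0,-0.122,0,0,0,-0.122,0,0,0,-0.122,0,0,0,-0.122,0,0,0,-0.122,0,0,0,-0.122,0,0,0,-0.122,0,0,0,-0.122,0,0,0.001,-0.122,0,0,0,0]' 0.8 >/dev/null
python3 steer.py '[0,0,0,0,0,0,0,0,0,0,0,0,0,0,0,0.122,0,0,0,0.122,0,0,0,0.122,0,0,0,0.122,0,0,0,0.122,0,0,0,0.122,0,0,0,0.122,0,0,0,0.122,0,0,0,0.122]' 0.0 40 | sed -n 2p; B x3
python3 steer.py '[0,0,0,0,0,0,0,0,0,0,0,-0.122,0,0,0,-0.122,0,0,0,-0.122,0,0,0,-0.122,0,0,0,-0.122,0,0,0,-0.122,0,0,0,-0.122,0,0,0,-0.122,0,0,0,-0.122,0,0,0,0]' 0.8 >/dev/null; B x3b
python3 steer.py '[0,0,0,0,0,0,0,0,0,0,0,0,0,0,0,0.122,0,0,0,0.122,0,0,0,0.122,0,0,0,0.122,0,0,0,0.122,0,0,0,0.122,0,0,0,0.122,0,0,0,0.122,0,0,0,0.122]' 0.0 40 | sed -n 2p; B x4
```

```text
position: [0.5238, -0.192, 0.2151]
x1 12.42 {'ang': -0.63, 'ang_mu': 0.42, 'mu': array([ 5. , -2.2]), 'n': 181, 'px': array([323., 290.]), 'top': array([334., 287.])} gap 0.566 grip 55.4 F [-7.  -8.6 16.1] T [-0.65  1.66  0.79]
position: [0.5233, -0.1926, 0.2153]
x2 14.47 {'ang': 0.24, 'ang_mu': 0.99, 'mu': array([  7.3, -11. ]), 'n': 237, 'px': array([310., 285.]), 'top': array([332., 287.])} gap 0.567 grip 54.0 F [-3.4 -7.6  7.3] T [-0.44  0.54  0.54]
position: [0.5236, -0.1917, 0.2143]
x3 16.52 {'ang': 1.13, 'ang_mu': 1.49, 'mu': array([  1.6, -20.4]), 'n': 259, 'px': array([312., 273.]), 'top': array([334., 288.])} gap 0.566 grip 50.8 F [-4.9 -1.9 20.3] T [0.9  1.11 0.81]
x3b 17.57 {'ang': 1.13, 'ang_mu': 1.12, 'mu': array([  9.7, -20. ]), 'n': 271, 'px': array([324., 271.]), 'top': array([321., 296.])} gap 0.8 grip 0.0 F [ 0.4  0.4 -1. ] T [0.02 0.03 0.04]
position: [0.5236, -0.192, 0.2143]
x4 18.62 {'ang': 1.99, 'ang_mu': 1.95, 'mu': array([ -8.3, -21. ]), 'n': 267, 'px': array([329., 262.]), 'top': array([334., 288.])} gap 0.566 grip 51.3 F [-0.3 -4.8  4.2] T [ 0.33 -0.16  0.66]
```

```bash
B() { python3 -c "
from h import *
look('$1')"; }
python3 steer.py '[0,0,0,0,0,0,0,0,0,0,0,-0.122,0,0,0,-0.122,0,0,0,-0.122,0,0,0,-0.122,0,0,0,-0.122,0,0,0,-0.122,0,0,0,-0.122,0,0,0,-0.122,0,0,0.001,-0.122,0,0,0,0]' 0.8 >/dev/null
python3 steer.py '[0,0,0,0,0,0,0,0,0,0,0,0,0,0,0,0.122,0,0,0,0.122,0,0,0,0.122,0,0,0,0.122,0,0,0,0.122,0,0,0,0.122,0,0,0,0.122,0,0,0,0.122,0,0,0,0.122]' 0.0 40 | sed -n 2p; B y1
python3 steer.py '[0,0,0,0,0,0,0,0,0,0,0,-0.122,0,0,0,-0.122,0,0,0,-0.122,0,0,0,-0.122,0,0,0,-0.122,0,0,0,-0.122,0,0,0,-0.122,0,0,0,-0.122,0,0,0.001,-0.122,0,0,0,0]' 0.8 >/dev/null
python3 steer.py '[0,0,0,0,0,0,0,0,0,0,0,0,0,0,0,0.122,0,0,0,0.122,0,0,0,0.122,0,0,0,0.122,0,0,0,0.122,0,0,0,0.122,0,0,0,0.122,0,0,0,0.122,0,0,0,0.122]' 0.0 40 | sed -n 2p; B y2
```

```text
position: [0.5237, -0.1918, 0.2133]
y1 20.67 {'ang': 2.88, 'ang_mu': 2.35, 'mu': array([-14.4, -14.7]), 'n': 276, 'px': array([347., 264.]), 'top': array([334., 289.])} gap 0.568 grip 51.7 F [-0.5 -7.4  2.8] T [-0.15 -0.29  0.68]
position: [0.5243, -0.1914, 0.2119]
y2 22.72 {'ang': -2.5, 'ang_mu': 2.53, 'mu': array([-12. ,  -8.5]), 'n': 199, 'px': array([349., 274.]), 'top': array([335., 292.])} gap 0.568 grip 54.3 F [-6.5 -5.3 15.5] T [0.13 1.23 0.74]
```

```bash
B() { python3 -c "
from h import *
look('$1')"; }
python3 steer.py '[0,0,0,0,0,0,0,0,0,0,0,-0.122,0,0,0,-0.122,0,0,0,-0.122,0,0,0,-0.122,0,0,0,-0.122,0,0,0,-0.122,0,0,0,-0.122,0,0,0,-0.122,0,0,0.001,-0.122,0,0,0,0]' 0.8 >/dev/null
python3 steer.py '[0,0,0,0,0,0,0,0,0,0,0,0,0,0,0,0.122,0,0,0,0.122,0,0,0,0.122,0,0,0,0.122,0,0,0,0.122,0,0,0,0.122,0,0,0,0.122,0,0,0,0.122,0,0,0,0.122]' 0.0 40 | sed -n 2,3p; B z1
python3 steer.py '[0,0,0,0,0,0,0,0,0,0,0,-0.122,0,0,0,-0.122,0,0,0,-0.122,0,0,0,-0.122,0,0,0,-0.122,0,0,0,-0.122,0,0,0,-0.122,0,0,0,-0.122,0,0,0,-0.122,0,0,0,0]' 0.8 >/dev/null
python3 steer.py '[0,0,0,0,0,0,0,0,0,0,0,0,0,0,0,0.122,0,0,0,0.122,0,0,0,0.122,0,0,0,0.122,0,0,0,0.122]' 0.0 40 | sed -n 2,3p; B z2
python3 steer.py '[0,0,0,0.122,0,0,0,0.122,0,0,0,0.122,0,0,0,0.122]'| sed -n 2,3p; B z3
```

```text
position: [0.527, -0.1932, 0.2114]
tcp_rot: [3.096, -0.493, 0.016]
z1 24.77 {'ang': 1.17, 'ang_mu': 2.5, 'mu': array([-7.8, -5.8]), 'n': 165, 'px': array([342., 286.]), 'top': array([334., 298.])} gap 0.56 grip 63.8 F [  9.   -8.9 -14.2] T [-1.41 -1.52  0.56]
position: [0.523, -0.1924, 0.2102]
tcp_rot: [3.126, 0.266, 0.001]
z2 26.48 {'ang': 1.17, 'ang_mu': 1.92, 'mu': array([-3.2, -9. ]), 'n': 162, 'px': array([332., 286.]), 'top': array([326., 295.])} gap 0.565 grip 43.0 F [-4.2 -6.4  0.3] T [-1.81  0.9   0.96]
position: [0.5241, -0.192, 0.2111]
tcp_rot: [3.099, -0.492, 0.004]
z3 26.87 {'ang': 1.17, 'ang_mu': 2.45, 'mu': array([-7.8, -6.5]), 'n': 164, 'px': array([342., 280.]), 'top': array([334., 293.])} gap 0.566 grip 47.6 F [  5.1 -12.7  10.5] T [-2.21 -1.11  0.93]
```

The line angle stays at 1.17 (10.59 unwrapped, 8.46 rad in all) through two full strokes, so the cap is at its stop. I'll release, lift, turn for the selector and travel to it.

```bash
python3 steer.py '[0,0,0,0,0,0,0,0,0,0,0,0]' 1.0 >/dev/null; python3 -c "
from h import *
look('r1')"
python3 steer.py '[0,0,-0.03,0,0,0,-0.03,0,0,0,-0.03,0,0,0,0,-0.125,0,0,0,-0.125,0,0,0,-0.125,0,0,0,-0.125,0,0,0,-0.125,0,0,0,-0.125,0,0,0,-0.125,0,0,0,-0.125,0,0,0,-0.125]'>/dev/null
python3 steer.py '[0.032,-0.02,0,0,0.032,-0.02,0,0,0.032,-0.02,0,0,0.032,-0.02,0,0,0.032,-0.02,0,0,0.032,-0.02,0,0,0.032,-0.02,0,0,0.032,-0.02,0,0,0.032,-0.02,0,0,0.032,-0.02,0,0,0,0,0,0,0,0,0,0]'
python3 -c "
from h import *
s=observe();np.save('d1.npy',s,allow_pickle=True);print(s['q'].round(2));cv2.imwrite('pics/d1.png',vision.get_image('wrist')[...,::-1])"
```

```text
r1 27.17 {'ang': 1.11, 'ang_mu': 2.45, 'mu': array([-8. , -6.6]), 'n': 172, 'px': array([349., 281.]), 'top': array([340., 293.])} gap 0.96 grip 0.0 F [-0.4 -0.2 -0.2] T [-0.04 -0.04 -0.03]
time_s: 29.22
position: [0.5954, 0.1846, 0.2983]
tcp_rot: [-2.878, -1.258, 0.002]
contact_force: [-0.5, -1.3, 0.3]
finger_gap: 0.999
grip_force: 0.0
[-0.87  0.4   0.64  1.66 -0.26  1.17 -0.91]
```

View pics/d1.png

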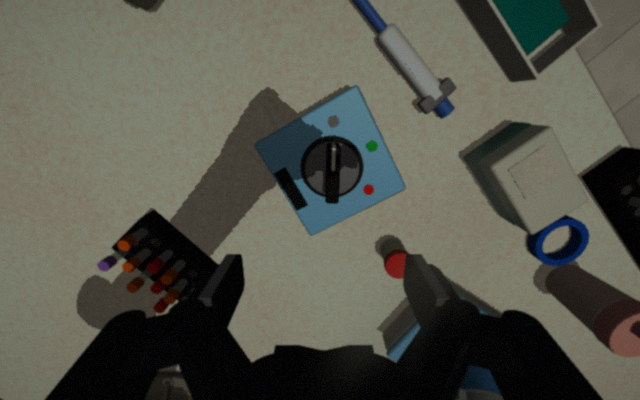

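The wrist view shows the selector bar nearly aligned with tool x, running from (334,142) to (331,202). The marks are grey (333,121), green (372,146) and red (368,189). I'll measure the axis position and the bar's height.

Run:
```python
from h import *
s=np.load("d1.npy",allow_pickle=True).item();C=cam('wrist',s)
im=cv2.imread("pics/d1.png")[...,::-1].copy();hsv=cv2.cvtColor(im,cv2.COLOR_RGB2HSV)
m,c,st=blob(mask(im,(92,60,30),(115,255,255)),(240,70,420,250))
ct=max(cv2.findContours(m,0,2)[0],key=len)[:,0];r=cv2.minAreaRect(plane(C,ct,.06)[:,:2].astype(np.float32));print("box",r)
W=[]
for nm,a,lo,hi in(("green",(360,135,385,160),(45,100,30),(85,255,255)),("red",(355,175,385,202),(165,100,50),(180,255,255))):
    _,c,st=blob(mask(im,lo,hi),a);W.append(plane(C,[c],.06)[0]);print(nm,c,st[4],W[-1])
# grey bulge: low saturation
_,c,st=blob(((hsv[...,1]<60)).astype(np.uint8),(322,110,345,131));W.append(plane(C,[c],.06)[0]);print("grey",c,st[4],W[-1])
# circle of radius 58: centre from green and red/grey geometry
g,rd,gr=W; print("circ", (rd+gr)/2+ ((rd+gr)/2-g)/np.linalg.norm((rd+gr)/2-g)*0.0 , "yaw", np.arctan2(*(g-(rd+gr)/2)[[1,0]]))
cen=g-0.058*(g-(rd+gr)/2)/np.linalg.norm(g-(rd+gr)/2);print("centre",cen)
# bar: darkest
bm,c,st=blob((hsv[...,2]<28).astype(np.uint8),(295,130,372,210));print("bar",c,st)
cn=max(cv2.findContours(bm,0,2)[0],key=len)[:,0];print("bar rect@.108",cv2.minAreaRect(plane(C,cn,.108)[:,:2].astype(np.float32)),"px",cv2.minAreaRect(cn.astype(np.float32)))
for n,roi in(("scene",(365,170,405,200)),("side",(255,255,305,295))):
    g2=cv2.cvtColor(cv2.imread(f"pics/{n}0.png"),cv2.COLOR_BGR2HSV)
    b2,c2,st2=blob((g2[...,2]<60).astype(np.uint8),roi);print(n,c2,st2,"pred",proj(cam(n),[[cen[0],cen[1],.108]]))
R=Ro.from_rotvec(s['tcp_rot']).as_matrix();print("tool d",R.T@(np.r_[cen[:2],.108]-s['position']),"tool x az",np.arctan2(R[1,0],R[0,0]))
```

```text
box ((0.6069864630699158, 0.18218281865119934), (0.14720188081264496, 0.14722207188606262), 76.0699462890625)
green [371.6146789  145.68807339] 109 [0.66274802 0.16701711 0.06      ]
red [365.8 192.2] 10 [0.61732104 0.12441719 0.06      ]
grey [332.87755102 121.1122449 ] 98 [0.64677928 0.22299818 0.06      ]
circ [0.63205016 0.17370769 0.06      ] yaw -0.2145933324631843
centre [0.60607836 0.17936822 0.06      ]
bar [329.81775387 165.5601883 ] [ 301  137   61   66 1487]
bar rect@.108 ((0.6126039028167725, 0.18973715603351593), (0.06851030141115189, 0.06907090544700623), 1.5412490367889404) px ((331.5000305175781, 166.00001525878906), (60.10407257080078, 60.10407257080078), 45.0)
scene [384.08682635 183.42215569] [371 175  29  24 334] pred [[387.10943699 176.18063268]]
side [278.57303371 272.11235955] [266 263  27  19 178] pred [[278.42984461 262.95787142]]
tool d [0.00359144 0.01153691 0.19025596] tool x az 0.8240146253942664
```

```bash
python3 - <<'E'
from h import *
s=np.load("d1.npy",allow_pickle=True).item();C=cam('wrist',s)
print(proj(C,[[.6067,.1815,z] for z in(.098,.108,.118)]))
b=np.array([np.cos(.804),np.sin(.804),0])*.034
print(proj(C,[np.array([.6067,.1815,.108])+b,np.array([.6067,.1815,.108])-b]))
E
python3 steer.py '[0.005,0.01,0.02,0.02,0,0,0.03,0,0,0,0.03,0,0,0,0.03,0,0,0,0.03,0,0,0,0.02,0,0,0,0,0,0,0,0,0]' 0.5
python3 -c "
from h import *
s=observe();np.save('d2.npy',s,allow_pickle=True);C=cam('wrist',s);b=np.array([np.cos(.804),np.sin(.804),0])*.034
print(proj(C,[[.6067,.1815,.108],np.array([.6067,.1815,.108])+b,np.array([.6067,.1815,.108])-b]));R=Ro.from_rotvec(s['tcp_rot']).as_matrix();print('az',np.arctan2(R[1,0],R[0,0]))
cv2.imwrite('pics/d2.png',vision.get_image('wrist')[...,::-1])"
```

```text
[[332.29721169 173.66369748]
 [332.54979502 175.71359101]
 [332.81768103 177.88772639]]
[[333.49111887 145.79220762]
 [331.66937819 203.67541458]]
time_s: 29.93
position: [0.6063, 0.1758, 0.1391]
tcp_rot: [2.895, 1.218, -0.003]
contact_force: [-0.4, -0.7, 0.5]
finger_gap: 0.501
grip_force: 0.0
[[317.24824885 240.4192694 ]
 [316.38198296 186.88896185]
 [318.0116573  287.48419357]]
az 0.7963271039642639
```

View pics/d2.png

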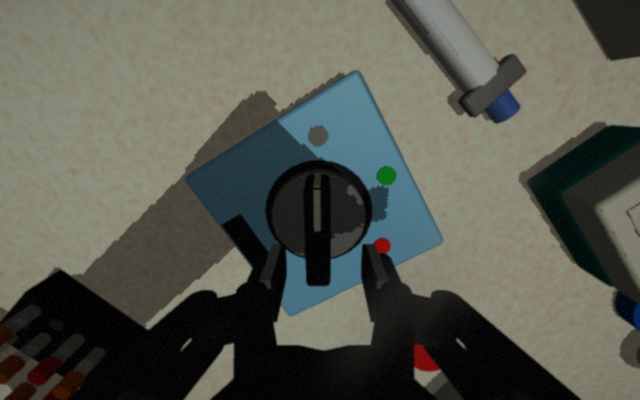

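The bar spans (318,172) to (318,285), its near end matching the prediction at 108 mm height. Next: correct 6 mm sideways, lower and grip.

```bash
python3 steer.py '[0.0045,-0.0037,0.01,0,0,0,0.015,0,0,0,0.016,0,0,0,0,0]' 0.5
python3 steer.py '[0,0,0,0,0,0,0,0,0,0,0,0,0,0,0,0,0,0,0,0]' 0.0 50
python3 steer.py '[0,0,0.004,0,0,0,0.004,0,0,0,0.003,0,0,0,0,0]'
```

```text
time_s: 30.32
position: [0.6062, 0.1838, 0.0967]
tcp_rot: [-2.893, -1.222, 0.003]
contact_force: [-0.1, -0.9, -0.8]
finger_gap: 0.498
grip_force: 0.0
time_s: 30.73
position: [0.6083, 0.1834, 0.0995]
tcp_rot: [2.894, 1.221, 0.004]
contact_force: [0.9, -0.2, 2.7]
finger_gap: 0.177
grip_force: 52.7
time_s: 31.07
position: [0.6085, 0.1834, 0.0897]
tcp_rot: [-2.894, -1.22, -0.004]
contact_force: [-4.1, -0.8, 21.2]
finger_gap: 0.177
grip_force: 55.4
```

Pushed in by about 10 mm against the stop (21 N). Turning to green.

```bash
python3 steer.py '[0,0,0,0.12,0,0,0,0.12,0,0,0,0.12,0,0,0,0.12,0,0,0,0.12,0,0,0,0.12,0,0,0,0.12,0,0,0,0.12,0,0,0,0.085,0,0,0,0,0,0,0,0]'
python3 -c "
from h import *
s=observe();R=Ro.from_rotvec(s['tcp_rot']).as_matrix();print('az',np.arctan2(R[1,0],R[0,0]),s['wrist_torque'])"
```

```text
time_s: 31.98
position: [0.6093, 0.1804, 0.0897]
tcp_rot: [3.116, -0.39, 0.007]
contact_force: [-2.6, -6.3, 20.1]
finger_gap: 0.178
grip_force: 55.4
az -0.24911494099049544 [-1.30358712  0.57744233  0.02348781]
```

```bash
python3 steer.py '[0,0,-0.004,0,0,0,-0.004,0,0,0,-0.003,0,0,0,0,0]'
python3 steer.py '[0,0,0,0,0,0,0,0,0,0,0,0]' 0.5 | tail -3
python3 steer.py '[0,0,-0.02,0,0,0,-0.03,0,0,0,-0.03,0,0,0,-0.03,0,0,0,-0.03,0,0,0,0,0,0,0,0,0]'
python3 -c "
from h import *
a=vision.get_image('wrist')[80:300,180:460,::-1];b=vision.get_image('scene')[140:300,210:440,::-1];c=cv2.resize(b,(500,348));a=cv2.resize(a,(300,236))
o=np.zeros((348,800,3),np.uint8);o[:236,:300]=a;o[:,300:]=c;cv2.imwrite('pics/e1.png',o)"
```

```text
time_s: 32.32
position: [0.6092, 0.1805, 0.0993]
tcp_rot: [3.115, -0.389, 0.007]
contact_force: [2.9, -6.5, 2.0]
finger_gap: 0.174
grip_force: 52.7
contact_force: [-0.4, 0.1, 0.1]
finger_gap: 0.498
grip_force: 0.0
time_s: 33.15
position: [0.6078, 0.184, 0.2395]
tcp_rot: [-3.116, 0.384, -0.003]
contact_force: [-0.7, 0.1, -0.8]
finger_gap: 0.5
grip_force: 0.0
```

View pics/e1.png

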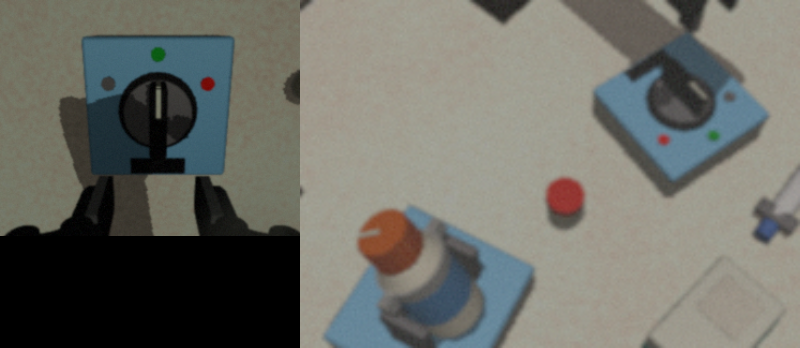

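The selector's pointer at (158,100) points straight at the green mark at (158,55). The jar is still in place and the cap sits down on the shoulder, so I'm handing in.

```bash
python3 -c "
from bench import ctrl, vision, observe
print(ctrl.finish_job())"
```

```text
the job is handed in; nothing more can be done
None
```

I handed the job in at about 33 s, with the cap screwed to its stop and the selector turned to green and sprung back out, both judged from camera and force readings; the bench returned no verdict.

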